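# Lower the can press by working its wedge out

## Robot

A 6-joint arm with a two-finger parallel gripper is mounted at the origin on the work surface. World frame = base frame: x ahead of the robot, y to its left, z up, the work surface at z = 0. Lengths are in mm, angles in rad, forces in N, time in s.
With the tool pointing down it reaches from about 250 to 725 mm from the base axis. Payload 9.7 kg.
Tool frame: the origin (TCP) lies at the very end of the fingers, on their centre line; the grasp point (between the pads) lies behind it (env.grasp_offset is the z of the grasp point in the tool frame, in mm); z points along the fingers, y is the direction in which the jaws open and shut (so a half turn about z gives the same grasp; the last joint's range is limited). The gripper opens to 85 mm and grips with 20 to 120 N. Pads are 22 mm wide; open, the fingers measure 114 mm over their backs; the gripper's body (76 mm by 85 mm) begins 54 mm behind the grasp point. The pads swing forward as they close: fully open they stand 13 mm farther back than shut.
Start: joints at [-1.166, 0.087, 0.176, 1.66, 0, 1.571], TCP at [216.606, -505.548, 231.284] pointing down, gripper open.
Joint ranges: [-3.13, 3.13], [-0.85, 1.81], [-1.15, 1.24], [-2.2, 2.28], [-1.44, 1.52], [-3.14, 3.14]. Speed limits (rad/s): [2.22, 2.22, 2.57, 3.14, 3.14, 3.14].

## Interface

Orientations are given as a unit quaternion [x, y, z, w].
In Python, from workcell import get_obs, vision, hand_in, env gives the robot as it stands.
- The arm moves only by the tool drive_tool, never from a script. Its argument "deltas" is a list of rows, each an object with "offset": the shift along the tool's x, y, z in m, a list of three; "twist": the turn, a rotation vector about the tool's x, y, z in degrees, a list of three; "hand": the finger opening in m, from 0 to 0.0854. A call has 1 to 10 rows; each row is the pose to reach, as a shift and turn from the pose measured when the call began, along the tool's axes at that moment; what a row does not reach only later rows make up. A row lasts 1/8 s, in which the tool goes at most 62.5 mm and 10.7 degrees, less where a joint would pass 70% of its speed; a pose out of reach is approached as far as the arm can. A call with a gripper value outside its range is refused whole. The fingers move at their own pace and stop on an object; "force" is the grip in N (left out, the last holds). Time passes only in rows, so rows that repeat a pose let the fingers close. It gives the time, the measured TCP pose, the force and the opening at its end, in the units of the state.
- get_obs(): the state, without advancing time (a new reading comes with each control period).
- vision.capture(name): name is "side" or "top" or "wrist"; returns the picture (420x560x3 uint8, red, green, blue); there is no depth.
- vision.camera_info(name): a dict with "vertical_fov" (degrees; the focal length in pixels is half the picture's height over the tangent of half this angle, whatever the lens; pixels are square), "cx", "cy" (the principal point, pixels), "R" (3x3) and "t" (3): a world point X has camera coordinates R X + t; the wrist camera has in their place "tool_from_camera" (4x4, takes a point from camera to tool coordinates, whose origin is the TCP and whose axes are the flange's). Camera axes: x right, y down, z forward; pixel columns grow to the right and rows downward; lengths in mm; the calibration is good to about 2 mm. A picture is of the moment at which its call begins: read the wrist's pose just before it. camera_info takes no time and is no camera call.
- hand_in(): hands the job in, once; it reports no verdict.
The state is a dict: "t": time; "joint_pos": joint angles; "joint_velocities": joint speeds; "joint_torque": joint torques, N m; "eef_pos": TCP position; "eef_rot": TCP orientation; "wrist_force": force on the tool from outside, world axes, zero at the start; "torque": the same for the moment, N m; "opening": finger opening in mm.
Only numpy, scipy, OpenCV 4.12 (cv2) and the standard library are available. Lean on these libraries where they do the work, as an engineer would, in place of code of your own. Each camera call takes 0.05 s, during which the arm holds its last target. There are 200 camera calls.

## Task

The heavy steel plate of the can press is propped open by a wooden wedge. Work the wedge straight back out from under the plate in small tugs, pausing after each so that the plate settles a little at a time and comes to rest on the flattened cans without slamming; do not lift the plate or bump the press and its jar ledge. Then lay the wedge flat in the turquoise basin and let go, without dropping it or disturbing the basin, the wooden block, the tongs and the loose pile of cans.

Things in the scene. Friction and masses are not known exactly. Their poses are not given: they have to be found in the camera images.
- press: Fixed can press on the bench. Origin: at bench height, middle of its width; its -x axis is level and points out of the open mouth, y runs across. The plate's front edge is about 89 mm from the origin towards -x. Two green posts at x = -30, y = +-130 mm carry a clear acrylic ledge, green-edged, with a sweet jar at each end (jar tops 257 mm above the bench). The bench in front of the mouth is free
- ledge_edge (a point): Middle of the lower front edge of the ledge: 125 mm from the press's origin towards -x, 150 mm above the bench. The ledge is 300 mm wide and reaches back 105 mm. It overhangs the wedge's tail, so the tail must be reached beneath it from the front, the tool leaning back out of the mouth by 25 to 45 degrees from vertical
- panel (a joint): Angle of the press's steel plate (220 mm long, 200 mm wide, about 1.4 kg) about its hinge at the back of the press, rad: 0 = level, down on the flattened cans with its underside 18 mm above the bench; about 0.12 at the start, resting on the wedge. Its front edge rises 22 mm per 0.1 rad. It falls by its own weight as the wedge leaves
- panel_edge (a point): Middle of the lower front edge of the steel plate, at the mouth; it rests on the wedge's slope at the start
- wedge_mid (a point): Centre of the loose pale wooden wedge with a red end (185 mm long, 45 wide, up to 50 high, about 0.18 kg), 25 mm above its flat underside. z up; x from the thick red end to the thin tip. From x = -92.5 to -37.5 mm a tail 50 mm high with upright sides; from there the top slopes down to 4 mm at the tip (x = 92.5). It lies on the bench, tip under the plate, tail outside the mouth
- wedge_grip (a point): A good place to grip the wedge across its 45 mm width: on the tail, 68 mm from its centre towards the thick end, 30 mm above the underside; same axes. The wedge is pulled out along its own -x: the first 80 mm or so lower the plate (0.16 rad per 100 mm) against 5 to 15 N of friction, about 130 mm free the tip from the plate, 170 mm clear it of the ledge
- basin_floor (a point): Loose turquoise round plastic basin, 0.6 kg: centre of its inner floor, 5 mm above its underside. The inside is 248 mm across at the floor and 292 mm at the rim, the rim 52 mm above the bench. The wedge goes flat on this floor, any way round
- block: Dark wooden block 130 x 75 x 50 mm (bystander); origin at the centre of its underside
- tongs: Steel tongs, 200 mm long, 52 mm wide, 12 mm high, lying along their x (bystander); origin in the middle, at the bench
- can_pile: Loose pile of four flattened cans, 66 mm across, 36 mm high (bystander); origin at the centre of its underside
Not all that is in view belongs to the job. What is shaped like the part that bears wedge_mid but yellow is not meant.

How it is judged:
By the outcome, as a careful person would: the job done as asked, in the order asked, and still so for the second after the job is handed in, with the robot touching nothing.
It also fails if it takes over 64 s, if anything falls off the work surface, if the arm or the gripper's body presses on something with over 40 N, if the wrist force passes 120 N, or if a joint passes its speed limit or range.

## Working session

There is one attempt and no reset: what is moved stays moved. The work goes in short steps, Python scripts to look and compute and a tool call to move; the robot and the scene stay as the last step left them, time stands still between calls to the robot, and variables do not carry over. Pictures are saved under pics/ and viewed, about 8 in all and at most 12, crops included, and the job is handed in when it is done.

Besides the shell and the picture viewer there is one more tool, called after "Call:" as name(argument=value, ...), one argument or row to a line, values as JSON. drive_tool: Moves the arm, as the interface text tells. Its arguments: {"type":"object","properties":{"deltas":{"type":"array","items":{"type":"object","properties":{"offset":{"type":"array","items":{"type":"number"}},"twist":{"type":"array","items":{"type":"number"}},"hand":{"type":"number"}}}},"force":{"type":"number"}},"required":["deltas"]}

```bash
ls; mkdir -p pics; cat > h.py <<'E'
import numpy as np, cv2
from scipy.spatial.transform import Rotation as Ro
from workcell import get_obs, vision, hand_in, env
def f_of(i): return 210/np.tan(np.radians(i["vertical_fov"])/2)
def ray(name,u,v):
    i=vision.camera_info(name); f=f_of(i)
    R=np.array(i["R"]);t=np.array(i["t"])
    d=R.T@np.array([(u-i["cx"])/f,(v-i["cy"])/f,1]); return -R.T@t,d
def onplane(name,u,v,z):
    c,d=ray(name,u,v); return c+d*(z-c[2])/d[2]
def proj(name,X):
    i=vision.camera_info(name); f=f_of(i)
    p=np.array(i["R"])@np.array(X)+np.array(i["t"]); return [f*p[0]/p[2]+i["cx"],f*p[1]/p[2]+i["cy"]]
E
python3 - <<'E'
from h import *
for n in("top","side"):
    im=vision.capture(n); cv2.imwrite(f"pics/{n}0.png",im[:,:,::-1])
    i=vision.camera_info(n); print(n,i, 'cam',ray(n,0,0)[0])
print(get_obs(),env.grasp_offset)
E
```

```text
pics
top {'vertical_fov': 46.586346118679984, 'cx': 273.8013508439875, 'cy': 210.2583921002435, 'R': array([[-0.01978889, -0.99966005,  0.01697626],
       [-0.99604031,  0.0182396 , -0.08701162],
       [ 0.0866724 , -0.01863091, -0.99606264]]), 't': array([  28.48165772,  526.05981634, 1476.71541004])} cam [ 396.54993044   46.38940314 1516.19085652]
side {'vertical_fov': 46.18791556656418, 'cx': 283.1141438153877, 'cy': 215.0259590746733, 'R': array([[ 0.99360499, -0.1113113 , -0.01894527],
       [-0.08879118, -0.66661802, -0.74009225],
       [ 0.06975137,  0.73704153, -0.67223845]]), 't': array([-516.18602292,  124.05848463, 1493.12161263])} cam [  419.75302879 -1075.25034735  1085.76919891]
{'t': 0.1, 'joint_pos': array([-1.16600952e+00,  8.73914863e-02,  1.75228953e-01,  1.65981916e+00,
        5.53296207e-06,  1.57080786e+00]), 'joint_velocities': array([ 0.00022335, -0.00097616,  0.00261215,  0.00085743, -0.00057546,
       -0.00065544]), 'joint_torque': array([ 1.47082548e-03, -5.21560693e+01,  4.65653121e+01,  1.60234049e-02,
        4.62129321e-05,  6.10194519e-06]), 'eef_pos': array([ 216.52153467, -505.35942802,  230.66944117]), 'eef_rot': array([ 9.79589262e-01,  2.01008770e-01, -1.16431544e-04, -5.81142479e-04]), 'wrist_force': array([ 0.62877393, -0.4397212 , -0.23439974]), 'torque': array([-0.03496598,  0.0278856 ,  0.03186102]), 'opening': 85.18042628655276} -18.700000000000003
```

View pics/top0.png

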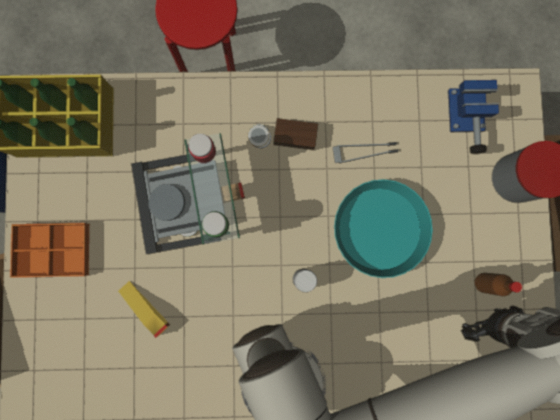

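View pics/side0.png

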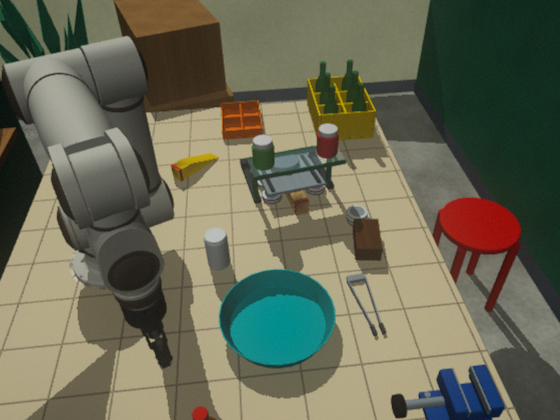

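The top view shows the press at (185,200), its mouth towards +u (world -y). The side view shows the wedge tail at about (298,202). Two things are wedge-shaped: the pale one with a red end under the plate (top (235,190)) and a yellow one at top (145,308). The pale one fits, because it is propping the plate and isn't yellow. I'll confirm in an enlarged crop.

```bash
python3 - <<'E'
from h import *
a=cv2.imread("pics/top0.png");b=cv2.imread("pics/side0.png")
A=cv2.resize(a[125:260,125:260],None,fx=4.4,fy=4.4,interpolation=cv2.INTER_CUBIC)[:594,:400]
A=cv2.resize(a[130:260,130:260],(400,400),interpolation=cv2.INTER_CUBIC)
B=cv2.resize(b[120:220,235:335],(400,400),interpolation=cv2.INTER_CUBIC)
cv2.imwrite("pics/crop1.png",np.hstack([A,B]))
# basin: rim outline top view
hsv=cv2.cvtColor(a,cv2.COLOR_BGR2HSV)
m=cv2.inRange(hsv,(80,100,50),(100,255,255)); 
c=max(cv2.findContours(m,0,2)[0],key=cv2.contourArea); e=cv2.fitEllipse(cv2.convexHull(c)); print("basin",e)
for z in(52,):print(onplane("top",*e[0],z), [onplane("top",e[0][0]+s*e[1][0]/2,e[0][1],z)[:2] for s in(-1,1)])
hb=cv2.cvtColor(b,cv2.COLOR_BGR2HSV)
m=cv2.inRange(hb,(80,100,50),(100,255,255)); 
c=max(cv2.findContours(m,0,2)[0],key=cv2.contourArea); e=cv2.fitEllipse(cv2.convexHull(c)); print("side",e,c.reshape(-1,2).min(0),c.reshape(-1,2).max(0))
# red pixels
for n,h in(("top",hsv),("side",hb)):
    m=cv2.inRange(h,(0,120,60),(8,255,255))|cv2.inRange(h,(172,120,60),(180,255,255))
    k,l,s,ct=cv2.connectedComponentsWithStats(m)
    print(n,[(s[i].tolist(),ct[i].round(1).tolist()) for i in range(1,k) if s[i][4]>8])
E
```

```text
basin ((383.2196044921875, 227.9855194091797), (95.94590759277344, 97.58085632324219), 135.11952209472656)
[ 464.26337392 -309.88979098   52.        ] [array([ 467.00799668, -164.91733701]), array([ 461.50952849, -455.34939089])]
side ((276.7435302734375, 317.5483093261719), (97.65447235107422, 115.6919174194336), 86.92679595947266) [219 269] [334 367]
top [([155, 0, 82, 72, 3501], [195.5, 22.2]), ([225, 54, 7, 17, 64], [228.0, 62.3]), ([516, 140, 44, 58, 2133], [540.0, 168.8]), ([193, 147, 21, 15, 82], [204.0, 156.5]), ([239, 183, 5, 15, 47], [240.7, 190.4]), ([509, 282, 13, 11, 116], [514.9, 286.7]), ([154, 325, 13, 12, 42], [159.9, 330.7])]
side [([317, 132, 21, 26, 400], [326.7, 146.1]), ([171, 165, 10, 8, 19], [176.1, 167.5]), ([433, 197, 88, 115, 4770], [479.3, 235.0]), ([295, 200, 14, 5, 31], [300.5, 201.5]), ([192, 406, 16, 14, 194], [199.9, 413.1])]
```

View pics/crop1.png

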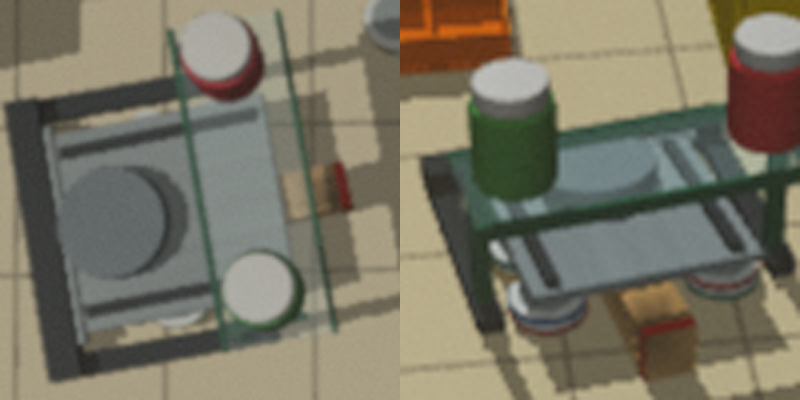

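The crop confirms it: the pale wedge with the red end is under the plate's front edge, with its tail at top crop (285-350,163-215), below the clear ledge. Next I'll work out positions and yaws.

```bash
python3 - <<'E'
from h import *
T=lambda u,v:(130+u/3.077,130+v/3.077); S=lambda u,v:(235+(u-400)/4,120+v/4)
def seg(n,f,p,q,z):
    P=onplane(n,*f(*p),z);Q=onplane(n,*f(*q),z);d=P-Q
    print(n,z,P[:2].round(1),Q[:2].round(1),"len",np.linalg.norm(d).round(1),"mid",((P+Q)/2)[:2].round(1),"ang of line",np.degrees(np.arctan2(d[1],d[0])).round(1))
print("ledge front/back");seg("top",T,(278,12),(337,332),150);seg("top",T,(170,30),(225,348),150)
print("plate front");seg("top",T,(262,97),(292,250),48)
print("plate front side");seg("side",S,(765,258),(532,302),44)
print("ledge front lower side");seg("side",S,(800,170),(468,232),150)
print("wedge end top outer");seg("top",T,(342,163),(353,208),50)
print("wedge end top, side");seg("side",S,(692,318),(640,330),50)
print("wedge end bottom, side");seg("side",S,(697,370),(645,378),0)
print("frame left bar");seg("top",T,(5,103),(52,380),20)
print("frame bottom bar");seg("top",T,(52,380),(280,345),10);
# red pixels refined
for n,box in(("top",(230,175,250,205)),("side",(288,195,315,208))):
    im=cv2.imread(f"pics/{n}0.png");x0,y0,x1,y1=box
    h=cv2.cvtColor(im[y0:y1,x0:x1],cv2.COLOR_BGR2HSV)
    m=cv2.inRange(h,(0,120,40),(8,255,255))|cv2.inRange(h,(170,120,40),(180,255,255))
    r=cv2.minAreaRect(cv2.findNonZero(m)); bp=cv2.boxPoints(r)+[x0,y0]
    print(n,r,[onplane(n,*p,50)[:2].round(1).tolist() for p in bp])
E
```

```text
ledge front/back
top 150 [736.3 168.6] [439.7 118.2] len 300.9 mid [588.  143.4] ang of line 9.7
top 150 [720.9 268.3] [427.1 219.7] len 297.8 mid [574. 244.] ang of line 9.4
plate front
top 48 [676.4 194.4] [524.  166.5] len 154.9 mid [600.2 180.4] ang of line 10.4
plate front side
side 44 [688.9 199.7] [489.1 168.6] len 202.2 mid [589.  184.1] ang of line 8.9
ledge front lower side
side 150 [708.8 176.7] [440.5 132.4] len 272.0 mid [574.7 154.5] ang of line 9.4
wedge end top outer
top 50 [608.9 116.2] [564.1 106.1] len 45.9 mid [586.5 111.2] ang of line 12.8
wedge end top, side
side 50 [615.4 124. ] [571.8 114.9] len 44.5 mid [593.6 119.4] ang of line 11.8
wedge end bottom, side
side 0 [619.1 116.1] [575.4 112. ] len 43.9 mid [597.3 114.1] ang of line 5.3
frame left bar
top 20 [679.9 454.9] [401.8 407.1] len 282.2 mid [540.8 431. ] ang of line 9.7
frame bottom bar
top 10 [401.8 409.5] [432.2 182.6] len 228.9 mid [417.  296.1] ang of line 97.6
top ((10.615385055541992, 15.076923370361328), (14.512594223022461, 3.1378581523895264), 78.69007110595703) [[608.2, 126.8], [609.9, 117.5], [566.4, 109.5], [564.7, 118.8]]
side ((12.746573448181152, 6.342466354370117), (3.724226474761963, 14.317582130432129), 65.55604553222656) [[566.8, 115.0], [612.6, 138.6], [615.1, 121.1], [569.6, 97.9]]
```

```bash
cat >> h.py <<'E'
def Rt(yaw,lean):
    # yaw deg: wedge x dir = (-sin,cos); lean deg
    a,l=np.radians([yaw,lean]); y=np.array([np.cos(a),np.sin(a),0]); w=np.array([-np.sin(a),np.cos(a),0])
    z=np.sin(l)*w-np.cos(l)*np.array([0,0,1]); return np.column_stack([np.cross(y,z),y,z])
def rel(G,R):
    "grasp point G world mm -> offset (m), twist(deg) from present pose"
    o=get_obs(); R0=Ro.from_quat(o["eef_rot"]).as_matrix(); g=env.grasp_offset
    tcp=np.array(G)-R[:,2]*g
    return (R0.T@(tcp-o["eef_pos"])/1e3).round(4), np.degrees(Ro.from_matrix(R0.T@R).as_rotvec()).round(2)
def gp():
    o=get_obs(); R0=Ro.from_quat(o["eef_rot"]).as_matrix(); return o["eef_pos"]+R0[:,2]*env.grasp_offset,R0
E
python3 - <<'E'
from h import *
R=Rt(10.5,30); w=np.array([-.182,.983,0]); G=np.array([585.5,138,30])
print("wp",rel(G-150*w+[0,0,180],R)); print(gp()); print(vision.camera_info("wrist"))
for n,p,z in(("top",(305,281),120),("side",(217,265),0)): print(onplane(n,*p,z))
E
```

```text
wp (array([ 0.5616, -0.3089,  0.0372]), array([ 20.15,  25.22, -75.43]))
(array([ 216.5301692 , -505.37984382,  249.36942803]), array([[ 9.19190922e-01,  3.93811930e-01, -4.61739651e-04],
       [ 3.93812200e-01, -9.19190273e-01,  1.09175434e-03],
       [ 5.51928851e-06, -1.18536939e-03, -9.99999297e-01]]))
{'vertical_fov': 62.452303238379244, 'cx': 281.5984470364463, 'cy': 211.14709810252418, 'tool_from_camera': array([[-5.84826937e-04, -9.54743614e-01, -2.97429469e-01,
         7.53665183e+01],
       [ 9.99999694e-01, -4.03569771e-04, -6.70818183e-04,
        -8.76209287e-01],
       [ 5.20425834e-04, -2.97429770e-01,  9.54743558e-01,
        -1.42827025e+02],
       [ 0.00000000e+00,  0.00000000e+00,  0.00000000e+00,
         1.00000000e+00]])}
[314.72865458 -64.36002925 120.        ]
[313.8476762  -77.61254782   0.        ]
```

The wrist camera sits on the tool's +x side, which would be the ledge side, so I'll lean 42° for more clearance. First I go to a high waypoint out in front of the mouth.

```bash
python3 - <<'E'
from h import *
R=Rt(10.5,42); w=np.array([-.182,.983,0]); G=np.array([585.5,138,30])
print("wp",rel(G-150*w+[0,0,150],R))
E
```

```text
wp (array([ 0.5623, -0.3119,  0.0649]), array([ 28.2 ,  35.28, -73.61]))
```

Call:
drive_tool(
  deltas=[
    {"offset": [0.056,-0.031,-0.03],"twist": [0,0,0],"hand": 0.085},
    {"offset": [0.112,-0.062,-0.03],"twist": [3,4,-8],"hand": 0.085},
    {"offset": [0.169,-0.094,-0.03],"twist": [6,7.5,-16],"hand": 0.085},
    {"offset": [0.225,-0.125,-0.03],"twist": [9.5,12,-24.5],"hand": 0.085},
    {"offset": [0.281,-0.156,-0.03],"twist": [12.5,15.5,-33],"hand": 0.085},
    {"offset": [0.337,-0.187,-0.02],"twist": [15.5,19.5,-41],"hand": 0.085},
    {"offset": [0.394,-0.218,0],"twist": [19,23.5,-49],"hand": 0.085},
    {"offset": [0.45,-0.25,0.02],"twist": [22,27.5,-57],"hand": 0.085},
    {"offset": [0.506,-0.281,0.04],"twist": [25,31.5,-65.5],"hand": 0.085},
    {"offset": [0.5623,-0.3119,0.065],"twist": [28.2,35.3,-73.6],"hand": 0.085},
  ],
)

```text
t: 1.35
eef_pos: [589.5, -23.9, 178.4]
eef_rot: [0.595, 0.719, 0.23, -0.276]
wrist_force: [0.6, -0.5, -0.5]
opening: 85.1
```

```bash
python3 - <<'E'
from h import *
R=Rt(10.5,42); w=np.array([-.182,.983,0]); G=np.array([585.5,138,30])
print("rem",rel(G-150*w+[0,0,150],R)); print("next",rel(G-130*w+[0,0,40],R)); o=get_obs();print(o["t"],o["joint_pos"],gp()[0])
E
```

```text
rem (array([0.0082, 0.0256, 0.0242]), array([-0.05, -0.13,  0.26]))
next (array([-0.0507,  0.0254,  0.1192]), array([-0.05, -0.13,  0.26]))
1.35 [-0.32698325  0.49060291  0.40416136  1.9012134   0.62490151  0.91930702] [591.76985264 -36.19686429 192.30111121]
```

Call:
drive_tool(
  deltas=[
    {"offset": [-0.025,0.0254,0.07],"twist": [0,0,0.2],"hand": 0.085},
    {"offset": [-0.0507,0.0254,0.1192],"twist": [0,-0.1,0.3],"hand": 0.085},
    {"offset": [-0.0507,0.0254,0.1192],"twist": [0,-0.1,0.3],"hand": 0.085},
    {"offset": [-0.0507,0.0254,0.1192],"twist": [0,-0.1,0.3],"hand": 0.085},
  ],
)

```text
t: 1.85
eef_pos: [606.8, 22.2, 57.3]
eef_rot: [0.597, 0.718, 0.229, -0.276]
wrist_force: [0.7, -0.2, 1.3]
opening: 84.9
```

```bash
python3 - <<'E'
from h import *
o=get_obs(); im=vision.capture("wrist"); cv2.imwrite("pics/w1.png",im[:,:,::-1])
np.savez("w1.npz",p=o["eef_pos"],q=o["eef_rot"]); print(gp()[0],o["t"],o["joint_pos"])
E
```

```text
[609.80778453   9.35776873  72.38380173] 1.85 [-0.25230986  0.51908005  0.21488613  1.63087866  0.65211004  1.01132582]
```

View pics/w1.png

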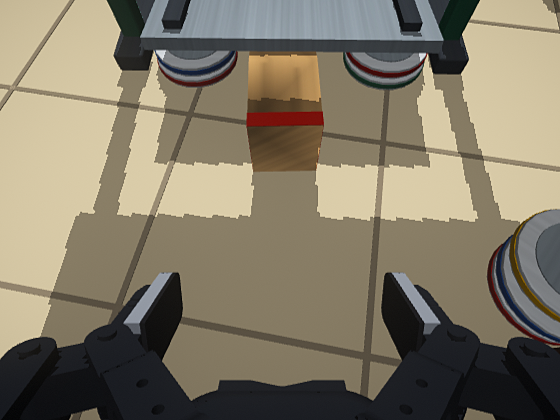

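The wrist view shows the tail end-on: red top edge at (247,126) to (324,124), end-face bottom at (253,171) to (320,170), plate edge at row 45, and the loose can pile at right (530,275). Casting rays from these.

```bash
cat >> h.py <<'E'
def wpt(u,v,z,p,q):
    i=vision.camera_info("wrist"); f=f_of(i); M=i["tool_from_camera"]; R0=Ro.from_quat(q).as_matrix()
    d=R0@M[:3,:3]@np.array([(u-i["cx"])/f,(v-i["cy"])/f,1]); c=R0@M[:3,3]+p
    return c+d*(z-c[2])/d[2]
E
python3 - <<'E'
from h import *
D=np.load("w1.npz");p,q=D["p"],D["q"]
for nm,a,b,z in(("end top",(247.5,126),(323.5,124.5),50),("end bot",(253,171),(320,170),0),("left side",(247.5,113),(248.5,54),50),("right side",(322.5,111),(318,54),50),("plate edge",(142,46),(442,50),40),("can pile L/bottom",(490,275),(540,340),18)):
    P=wpt(*a,z,p,q);Q=wpt(*b,z,p,q);d=Q-P
    print(nm,P[:2].round(1),Q[:2].round(1),"len",np.linalg.norm(d).round(1),"mid",((P+Q)/2)[:2].round(1),"ang",np.degrees(np.arctan2(d[1],d[0])).round(1))
im=cv2.imread("pics/w1.png")[50:135,230:340]; h=cv2.cvtColor(im,cv2.COLOR_BGR2HSV)
m=cv2.inRange(h,(0,180,60),(6,255,255))|cv2.inRange(h,(172,180,60),(180,255,255)); print(cv2.boxPoints(cv2.minAreaRect(cv2.findNonZero(m)))+[230,50])
E
```

```text
end top [569.6 109.5] [613.5 118.7] len 44.8 mid [591.5 114.1] ang 11.8
end bot [569.  109.1] [616.4 118.6] len 48.3 mid [592.7 113.9] ang 11.4
left side [567.4 119. ] [557.1 167.4] len 49.5 mid [562.3 143.2] ang 102.1
right side [611.6 128.6] [602.3 175.6] len 47.9 mid [606.9 152.1] ang 101.2
plate edge [477.3 172.8] [687.  206.8] len 212.4 mid [582.2 189.8] ang 9.2
can pile L/bottom [721.6  55.2] [745.4  24. ] len 39.3 mid [733.5  39.6] ang -52.8
[[204.87595367  96.61113358]
 [236.          51.99999619]
 [328.30375671 116.39796448]
 [297.17971039 161.0091095 ]]
```

Both heights agree: tail end (592,114), yaw 11.7°, widths 45–48 mm against 45 given. That puts the grip at (587,138,30).

```bash
python3 - <<'E'
from h import *
R=Rt(11.7,42); w=R[:,1]; w=np.array([-w[1],w[0],0]); G=np.array([587,138,30])
print(w)
for b,z in((100,33),(60,31),(0,31)): print(rel(G-b*w+[0,0,z-30],R))
E
```

```text
[-0.2027873   0.97922281  0.        ]
(array([-0.0036,  0.0028,  0.0498]), array([ 0.88,  0.01, -0.88]))
(array([0.0248, 0.0019, 0.078 ]), array([ 0.88,  0.01, -0.88]))
(array([0.0694, 0.0006, 0.1182]), array([ 0.88,  0.01, -0.88]))
```

Call:
drive_tool(
  deltas=[
    {"offset": [-0.0036,0.0028,0.05],"twist": [0.9,0,-0.9],"hand": 0.085},
    {"offset": [-0.0036,0.0028,0.05],"twist": [0.9,0,-0.9],"hand": 0.085},
    {"offset": [0.0248,0.002,0.078],"twist": [0.9,0,-0.9],"hand": 0.085},
    {"offset": [0.04,0.0015,0.092],"twist": [0.9,0,-0.9],"hand": 0.085},
    {"offset": [0.055,0.001,0.105],"twist": [0.9,0,-0.9],"hand": 0.085},
    {"offset": [0.0694,0.0006,0.118],"twist": [0.9,0,-0.9],"hand": 0.085},
    {"offset": [0.0694,0.0006,0.118],"twist": [0.9,0,-0.9],"hand": 0.085},
    {"offset": [0.0694,0.0006,0.118],"twist": [0.9,0,-0.9],"hand": 0.085},
  ],
)

```text
t: 2.9
eef_pos: [585.1, 149.5, 18.2]
eef_rot: [0.589, 0.724, 0.227, -0.277]
wrist_force: [1.8, -0.0, -1.0]
opening: 84.9
```

```bash
python3 - <<'E'
from h import *
R=Rt(11.7,42);G=np.array([587,138,30])
o=get_obs(); print(gp()[0],rel(G,R),o["wrist_force"]); im=vision.capture("wrist"); cv2.imwrite("pics/w2.png",im[:,:,::-1]); np.savez("w2.npz",p=o["eef_pos"],q=o["eef_rot"])
E
```

```text
[587.65905467 137.2092993   32.06341863] (array([-0.0007, -0.0005,  0.0021]), array([0.05, 0.04, 0.05])) [ 1.75351545 -0.01372237 -1.04075809]
```

View pics/w2.png

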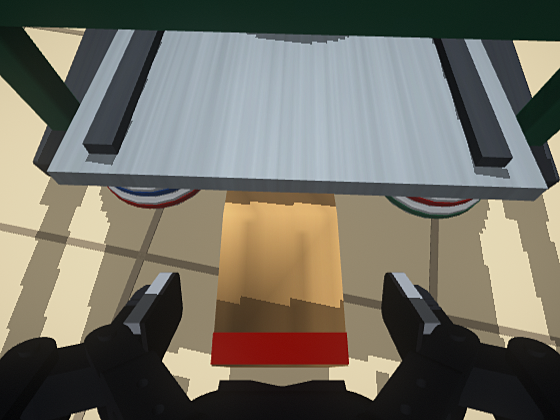

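The wrist view shows the tail (columns 212–348) centred between the fingers (180 and 385), with the ledge edge above at rows 0–35 and not touched. Closing.

Call:
drive_tool(
  deltas=[
    {"offset": [-0.0005,-0.0003,0.001],"twist": [0,0,0],"hand": 0.06},
    {"offset": [-0.0005,-0.0003,0.001],"twist": [0,0,0],"hand": 0.05},
    {"offset": [-0.0005,-0.0003,0.001],"twist": [0,0,0],"hand": 0.045},
    {"offset": [-0.0005,-0.0003,0.001],"twist": [0,0,0],"hand": 0.04},
    {"offset": [-0.0005,-0.0003,0.001],"twist": [0,0,0],"hand": 0.035},
    {"offset": [-0.0005,-0.0003,0.001],"twist": [0,0,0],"hand": 0.035},
    {"offset": [-0.0005,-0.0003,0.001],"twist": [0,0,0],"hand": 0.035},
  ],
  force=70,
)

```text
t: 3.82
eef_pos: [584.6, 149.1, 16.7]
eef_rot: [0.59, 0.724, 0.226, -0.277]
wrist_force: [-2.3, -5.4, 2.1]
opening: 43.7
```

```bash
python3 - <<'E'
from h import *
o=get_obs(); g,R=gp(); print(g,o["opening"],o["wrist_force"],R.round(3))
w=np.array([R[1,1]*-1,R[0,1],0]);w/=np.linalg.norm(w); np.savez("g0.npz",g=g,R=R,w=w)
print("10mm out in tool axes",(-R.T@w*10).round(2), "up",R.T@[0,0,1])
E
```

```text
[587.12883001 136.90249356  30.64334541] 43.73425820535927 [-2.31275003 -5.3829507   2.12449681] [[-0.151  0.979 -0.135]
 [ 0.729  0.202  0.655]
 [ 0.668  0.    -0.744]]
10mm out in tool axes [-7.44  0.   -6.68] up [ 6.68272691e-01  3.06914689e-04 -7.43916337e-01]
```

Call:
drive_tool(
  deltas=[
    {"offset": [-0.0022,0,-0.002],"twist": [0,0,0],"hand": 0.035},
    {"offset": [-0.0045,0,-0.004],"twist": [0,0,0],"hand": 0.035},
    {"offset": [-0.0045,0,-0.004],"twist": [0,0,0],"hand": 0.035},
    {"offset": [-0.0045,0,-0.004],"twist": [0,0,0],"hand": 0.035},
    {"offset": [-0.0045,0,-0.004],"twist": [0,0,0],"hand": 0.035},
    {"offset": [-0.0067,0,-0.006],"twist": [0,0,0],"hand": 0.035},
    {"offset": [-0.0089,0,-0.008],"twist": [0,0,0],"hand": 0.035},
    {"offset": [-0.0089,0,-0.008],"twist": [0,0,0],"hand": 0.035},
    {"offset": [-0.0089,0,-0.008],"twist": [0,0,0],"hand": 0.035},
    {"offset": [-0.0089,0,-0.008],"twist": [0,0,0],"hand": 0.035},
  ],
)

```text
t: 5.08
eef_pos: [587.1, 137.1, 16.7]
eef_rot: [0.59, 0.724, 0.226, -0.277]
wrist_force: [-1.2, -2.4, 0.7]
opening: 44.4
```

```bash
cat > chk.py <<'E'
from h import *
D=np.load("g0.npz"); g,R=gp(); d=g-D["g"]; o=get_obs()
print("out",-(d@D["w"]).round(2),"side",(d@D["R"][:,1]).round(2),"up",d[2].round(2),"F",o["wrist_force"].round(1),"open",o["opening"].round(1),"rot",np.degrees(Ro.from_matrix(D["R"].T@R).as_rotvec()).round(2))
im=vision.capture("wrist"); cv2.imwrite("pics/cur.png",im[:,:,::-1])
h=cv2.cvtColor(im,cv2.COLOR_RGB2HSV)
m=cv2.inRange(h,(0,180,60),(6,255,255))|cv2.inRange(h,(172,180,60),(180,255,255)); m[:250]=0
print("red bbox",cv2.boundingRect(cv2.findNonZero(m)))
E
python3 chk.py
```

```text
Traceback (most recent call last):
  File "chk.py", line 3, in <module>
    print("out",-(d@D["w"]).round(2),"side",(d@D["R"][:,1]).round(2),"up",d[2].round(2),"F",o["wrist_force"].round(1),"open",o["opening"].round(1),"rot",np.degrees(Ro.from_matrix(D["R"].T@R).as_rotvec()).round(2))
                                                                                                                             ^^^^^^^^^^^^^^^^^^
AttributeError: 'float' object has no attribute 'round'
```

```bash
sed -i 's/o\["opening"\].round(1)/round(o["opening"],1)/' chk.py; python3 chk.py
```

```text
out 12.31 side 0.02 up 0.02 F [-1.2 -2.4  0.7] open 44.4 rot [-0.01 -0.03  0.01]
red bbox (214, 331, 136, 33)
```

View pics/cur.png

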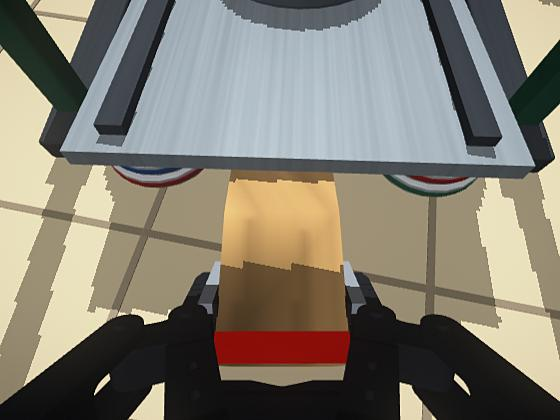

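The view shows the red end at rows 331–364, unmoved in the hand, so the wedge comes out with the gripper; the plate edge has dropped to row 165. I'll continue with 8 mm tugs.

Call:
drive_tool(
  deltas=[
    {"offset": [-0.003,0,-0.0027],"twist": [0,0,0],"hand": 0.035},
    {"offset": [-0.006,0,-0.0053],"twist": [0,0,0],"hand": 0.035},
    {"offset": [-0.006,0,-0.0053],"twist": [0,0,0],"hand": 0.035},
    {"offset": [-0.006,0,-0.0053],"twist": [0,0,0],"hand": 0.035},
    {"offset": [-0.006,0,-0.0053],"twist": [0,0,0],"hand": 0.035},
    {"offset": [-0.009,0,-0.008],"twist": [0,0,0],"hand": 0.035},
    {"offset": [-0.0119,0,-0.0107],"twist": [0,0,0],"hand": 0.035},
    {"offset": [-0.0119,0,-0.0107],"twist": [0,0,0],"hand": 0.035},
    {"offset": [-0.0119,0,-0.0107],"twist": [0,0,0],"hand": 0.035},
    {"offset": [-0.0119,0,-0.0107],"twist": [0,0,0],"hand": 0.035},
  ],
)

```text
t: 6.38
eef_pos: [590.5, 121.1, 16.7]
eef_rot: [0.59, 0.724, 0.226, -0.277]
wrist_force: [-0.2, -2.7, 2.0]
opening: 44.4
```

```bash
python3 chk.py
```

```text
out 28.64 side 0.04 up 0.01 F [-0.2 -2.7  2. ] open 44.4 rot [-0.03 -0.07  0.01]
red bbox (214, 331, 136, 33)
```

Call:
drive_tool(
  deltas=[
    {"offset": [-0.003,0,-0.0027],"twist": [0,0,0],"hand": 0.035},
    {"offset": [-0.006,0,-0.0053],"twist": [0,0,0],"hand": 0.035},
    {"offset": [-0.006,0,-0.0053],"twist": [0,0,0],"hand": 0.035},
    {"offset": [-0.006,0,-0.0053],"twist": [0,0,0],"hand": 0.035},
    {"offset": [-0.006,0,-0.0053],"twist": [0,0,0],"hand": 0.035},
    {"offset": [-0.009,0,-0.008],"twist": [0,0,0],"hand": 0.035},
    {"offset": [-0.0119,0,-0.0107],"twist": [0,0,0],"hand": 0.035},
    {"offset": [-0.0119,0,-0.0107],"twist": [0,0,0],"hand": 0.035},
    {"offset": [-0.0119,0,-0.0107],"twist": [0,0,0],"hand": 0.035},
    {"offset": [-0.0119,0,-0.0107],"twist": [0,0,0],"hand": 0.035},
  ],
)

```text
t: 7.68
eef_pos: [593.8, 105.0, 16.7]
eef_rot: [0.59, 0.724, 0.226, -0.276]
wrist_force: [-1.1, -1.8, 2.1]
opening: 44.2
```

```bash
python3 chk.py
```

```text
out 45.05 side 0.06 up 0.03 F [-1.1 -1.8  2.1] open 44.2 rot [-0.04 -0.11  0.02]
red bbox (214, 331, 136, 33)
```

Call:
drive_tool(
  deltas=[
    {"offset": [-0.003,0,-0.0027],"twist": [0,0,0],"hand": 0.035},
    {"offset": [-0.006,0,-0.0053],"twist": [0,0,0],"hand": 0.035},
    {"offset": [-0.006,0,-0.0053],"twist": [0,0,0],"hand": 0.035},
    {"offset": [-0.006,0,-0.0053],"twist": [0,0,0],"hand": 0.035},
    {"offset": [-0.006,0,-0.0053],"twist": [0,0,0],"hand": 0.035},
    {"offset": [-0.009,0,-0.008],"twist": [0,0,0],"hand": 0.035},
    {"offset": [-0.0119,0,-0.0107],"twist": [0,0,0],"hand": 0.035},
    {"offset": [-0.0119,0,-0.0107],"twist": [0,0,0],"hand": 0.035},
    {"offset": [-0.0119,0,-0.0107],"twist": [0,0,0],"hand": 0.035},
    {"offset": [-0.0119,0,-0.0107],"twist": [0,0,0],"hand": 0.035},
  ],
)

```text
t: 8.98
eef_pos: [597.1, 89.0, 16.7]
eef_rot: [0.59, 0.724, 0.226, -0.276]
wrist_force: [-0.7, -2.5, 2.7]
opening: 44.4
```

```bash
python3 chk.py
```

```text
out 61.44 side 0.07 up 0.03 F [-0.7 -2.5  2.7] open 44.4 rot [-0.05 -0.15  0.02]
red bbox (214, 331, 136, 33)
```

Call:
drive_tool(
  deltas=[
    {"offset": [-0.003,0,-0.0027],"twist": [0,0,0],"hand": 0.035},
    {"offset": [-0.006,0,-0.0053],"twist": [0,0,0],"hand": 0.035},
    {"offset": [-0.006,0,-0.0053],"twist": [0,0,0],"hand": 0.035},
    {"offset": [-0.006,0,-0.0053],"twist": [0,0,0],"hand": 0.035},
    {"offset": [-0.006,0,-0.0053],"twist": [0,0,0],"hand": 0.035},
    {"offset": [-0.009,0,-0.008],"twist": [0,0,0],"hand": 0.035},
    {"offset": [-0.0119,0,-0.0107],"twist": [0,0,0],"hand": 0.035},
    {"offset": [-0.0119,0,-0.0107],"twist": [0,0,0],"hand": 0.035},
    {"offset": [-0.0119,0,-0.0107],"twist": [0,0,0],"hand": 0.035},
    {"offset": [-0.0119,0,-0.0107],"twist": [0,0,0],"hand": 0.035},
  ],
)

```text
t: 10.28
eef_pos: [600.4, 72.9, 16.7]
eef_rot: [0.59, 0.724, 0.225, -0.276]
wrist_force: [-1.4, -1.7, 2.3]
opening: 44.5
```

```bash
python3 chk.py
```

```text
out 77.86 side 0.05 up 0.05 F [-1.4 -1.7  2.3] open 44.5 rot [-0.07 -0.19  0.03]
red bbox (214, 331, 136, 33)
```

Call:
drive_tool(
  deltas=[
    {"offset": [-0.003,0,-0.0027],"twist": [0,0,0],"hand": 0.035},
    {"offset": [-0.006,0,-0.0053],"twist": [0,0,0],"hand": 0.035},
    {"offset": [-0.006,0,-0.0053],"twist": [0,0,0],"hand": 0.035},
    {"offset": [-0.006,0,-0.0053],"twist": [0,0,0],"hand": 0.035},
    {"offset": [-0.006,0,-0.0053],"twist": [0,0,0],"hand": 0.035},
    {"offset": [-0.009,0,-0.008],"twist": [0,0,0],"hand": 0.035},
    {"offset": [-0.0119,0,-0.0107],"twist": [0,0,0],"hand": 0.035},
    {"offset": [-0.0119,0,-0.0107],"twist": [0,0,0],"hand": 0.035},
    {"offset": [-0.0119,0,-0.0107],"twist": [0,0,0],"hand": 0.035},
    {"offset": [-0.0119,0,-0.0107],"twist": [0,0,0],"hand": 0.035},
  ],
)

```text
t: 11.58
eef_pos: [603.7, 57.0, 16.8]
eef_rot: [0.59, 0.724, 0.225, -0.276]
wrist_force: [0.3, -2.7, 2.8]
opening: 44.2
```

```bash
python3 chk.py
```

```text
out 94.03 side 0.07 up 0.08 F [ 0.3 -2.7  2.8] open 44.2 rot [-0.08 -0.21  0.03]
red bbox (214, 296, 346, 68)
```

View pics/cur.png

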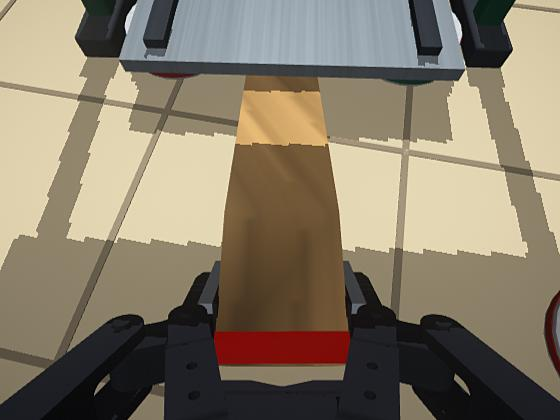

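The plate edge is now low (row 70), flush over the cans, and the wedge is held the same. The can pile at far right (555,340) is clear of the hand. Keep going out.

Call:
drive_tool(
  deltas=[
    {"offset": [-0.003,0,-0.0027],"twist": [0,0,0],"hand": 0.035},
    {"offset": [-0.006,0,-0.0053],"twist": [0,0,0],"hand": 0.035},
    {"offset": [-0.006,0,-0.0053],"twist": [0,0,0],"hand": 0.035},
    {"offset": [-0.006,0,-0.0053],"twist": [0,0,0],"hand": 0.035},
    {"offset": [-0.009,0,-0.008],"twist": [0,0,0],"hand": 0.035},
    {"offset": [-0.0119,0,-0.0107],"twist": [0,0,0],"hand": 0.035},
    {"offset": [-0.0119,0,-0.0107],"twist": [0,0,0],"hand": 0.035},
    {"offset": [-0.0149,0,-0.0134],"twist": [0,0,0],"hand": 0.035},
    {"offset": [-0.0178,0,-0.016],"twist": [0,0,0],"hand": 0.035},
    {"offset": [-0.0178,0,-0.016],"twist": [0,0,0],"hand": 0.035},
  ],
)

```text
t: 12.88
eef_pos: [608.7, 33.1, 16.8]
eef_rot: [0.591, 0.724, 0.225, -0.276]
wrist_force: [-0.4, -1.3, 2.3]
opening: 44.1
```

Call:
drive_tool(
  deltas=[
    {"offset": [-0.003,0,-0.0027],"twist": [0,0,0],"hand": 0.035},
    {"offset": [-0.006,0,-0.0053],"twist": [0,0,0],"hand": 0.035},
    {"offset": [-0.006,0,-0.0053],"twist": [0,0,0],"hand": 0.035},
    {"offset": [-0.006,0,-0.0053],"twist": [0,0,0],"hand": 0.035},
    {"offset": [-0.009,0,-0.008],"twist": [0,0,0],"hand": 0.035},
    {"offset": [-0.0119,0,-0.0107],"twist": [0,0,0],"hand": 0.035},
    {"offset": [-0.0119,0,-0.0107],"twist": [0,0,0],"hand": 0.035},
    {"offset": [-0.0149,0,-0.0134],"twist": [0,0,0],"hand": 0.035},
    {"offset": [-0.0178,0,-0.016],"twist": [0,0,0],"hand": 0.035},
    {"offset": [-0.0178,0,-0.016],"twist": [0,0,0],"hand": 0.035},
  ],
)

```text
t: 14.12
eef_pos: [613.6, 9.2, 16.8]
eef_rot: [0.591, 0.724, 0.225, -0.275]
wrist_force: [-0.5, -1.9, 2.7]
opening: 44.5
```

Call:
drive_tool(
  deltas=[
    {"offset": [-0.004,0,-0.0036],"twist": [0,0,0],"hand": 0.035},
    {"offset": [-0.0089,0,-0.008],"twist": [0,0,0],"hand": 0.035},
    {"offset": [-0.0149,0,-0.0134],"twist": [0,0,0],"hand": 0.035},
    {"offset": [-0.0223,0,-0.02],"twist": [0,0,0],"hand": 0.035},
    {"offset": [-0.0298,0,-0.0267],"twist": [0,0,0],"hand": 0.035},
    {"offset": [-0.0372,0,-0.0334],"twist": [0,0,0],"hand": 0.035},
    {"offset": [-0.0372,0,-0.0334],"twist": [0,0,0],"hand": 0.035},
    {"offset": [-0.0372,0,-0.0334],"twist": [0,0,0],"hand": 0.035},
  ],
)

```text
t: 15.12
eef_pos: [623.8, -40.1, 17.0]
eef_rot: [0.591, 0.724, 0.225, -0.275]
wrist_force: [0.4, -0.7, 1.6]
opening: 44.3
```

```bash
python3 chk.py; python3 - <<'E'
from h import *
im=vision.capture("side"); cv2.imwrite("pics/s2.png",im[:,:,::-1])
E
```

```text
out 193.14 side 0.04 up 0.37 F [ 0.4 -0.7  1.6] open 44.3 rot [-0.13 -0.27  0.06]
red bbox (214, 331, 136, 33)
```

View pics/s2.png

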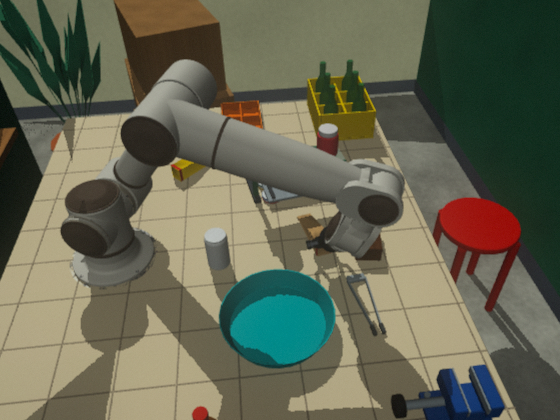

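The side view shows the wedge fully out in front of the press, held by the hand at (320,235). The basin (277,318), tongs, block and cans look undisturbed. Now lift.

```bash
python3 - <<'E'
from h import *
print(proj("side",(464,-310,52)),[proj("side",(464+145*np.cos(a),-310+145*np.sin(a),52)) for a in(0,np.pi/2,np.pi,-np.pi/2)])
g,R=gp(); print(g,"up100",R.T@[0,0,.1])
print("jar/bottle",onplane("top",490,283,100),onplane("top",515,287,200))
E
```

```text
[np.float64(274.67281645550247), np.float64(312.9825914721892)] [[np.float64(330.51370821729887), np.float64(307.2197221291866)], [np.float64(269.5252514407173), np.float64(270.56087848508645)], [np.float64(217.92968487865193), np.float64(318.8385734071681)], [np.float64(280.77283469446496), np.float64(363.25358799308674)]]
[626.14097499 -51.89706355  31.05431626] up100 [ 0.06648259  0.00012623 -0.07469973]
jar/bottle [ 296.66457843 -602.6523275   100.        ] [ 291.63391434 -624.06454474  200.        ]
```

Call:
drive_tool(
  deltas=[
    {"offset": [0.004,0,-0.0045],"twist": [0,0,0],"hand": 0.035},
    {"offset": [0.012,0,-0.0134],"twist": [0,0,0],"hand": 0.035},
    {"offset": [0.026,0,-0.029],"twist": [0,0,0],"hand": 0.035},
    {"offset": [0.043,0,-0.048],"twist": [0,0,0],"hand": 0.035},
    {"offset": [0.06,0,-0.067],"twist": [0,0,0],"hand": 0.035},
    {"offset": [0.0765,0,-0.086],"twist": [0,0,0],"hand": 0.035},
    {"offset": [0.0864,0,-0.097],"twist": [0,0,0],"hand": 0.035},
    {"offset": [0.0864,0,-0.097],"twist": [0,0,0],"hand": 0.035},
  ],
)

```text
t: 16.23
eef_pos: [623.9, -39.8, 148.5]
eef_rot: [0.591, 0.725, 0.226, -0.274]
wrist_force: [-0.4, -0.7, -1.6]
opening: 44.1
```

```bash
python3 chk.py; python3 - <<'E'
from h import *
R=Rt(0,42); print(rel((466,-362,150),R)); print(gp()[0],get_obs()["joint_pos"])
E
```

```text
out 192.91 side 0.28 up 131.83 F [-0.4 -0.7 -1.6] open 44.1 rot [-0.2  -0.34 -0.05]
red bbox (214, 250, 258, 114)
(array([-0.2102, -0.2166, -0.1726]), array([-7.64,  0.35,  8.7 ]))
[626.08497892 -51.91378101 161.14854364] [-0.32844354  0.60148703  0.50407852  1.89472334  0.61120528  0.90493487]
```

Call:
drive_tool(
  deltas=[
    {"offset": [-0.01,-0.011,-0.0085],"twist": [-0.4,0,0.4],"hand": 0.035},
    {"offset": [-0.03,-0.031,-0.0245],"twist": [-1.1,0,1.2],"hand": 0.035},
    {"offset": [-0.055,-0.056,-0.045],"twist": [-2,0.1,2.3],"hand": 0.035},
    {"offset": [-0.084,-0.087,-0.069],"twist": [-3,0.1,3.5],"hand": 0.035},
    {"offset": [-0.113,-0.117,-0.093],"twist": [-4.1,0.2,4.7],"hand": 0.035},
    {"offset": [-0.142,-0.147,-0.117],"twist": [-5.2,0.2,5.9],"hand": 0.035},
    {"offset": [-0.17,-0.175,-0.1395],"twist": [-6.2,0.3,7],"hand": 0.035},
    {"offset": [-0.192,-0.198,-0.158],"twist": [-7,0.3,8],"hand": 0.035},
    {"offset": [-0.2102,-0.2166,-0.1726],"twist": [-7.6,0.35,8.7],"hand": 0.035},
    {"offset": [-0.2102,-0.2166,-0.1726],"twist": [-7.6,0.35,8.7],"hand": 0.035},
  ],
)

```text
t: 17.52
eef_pos: [464.0, -351.7, 134.6]
eef_rot: [0.661, 0.659, 0.254, -0.254]
wrist_force: [-0.0, 0.1, -1.6]
opening: 44.2
```

```bash
python3 - <<'E'
from h import *
R=Rt(0,42); o=get_obs(); print(rel((466,-362,150),R),gp()[0],o["joint_pos"],o["wrist_force"],o["opening"])
for n in("wrist","top"):
    im=vision.capture(n); cv2.imwrite(f"pics/b_{n}.png",im[:,:,::-1])
a=cv2.imread("pics/b_wrist.png");b=cv2.imread("pics/b_top.png")
cv2.imwrite("pics/b.png",np.hstack([cv2.resize(a,(400,300)),cv2.resize(b,(400,300))]))
np.savez("b.npz",p=o["eef_pos"],q=o["eef_rot"])
E
```

```text
(array([0.0026, 0.002 , 0.0004]), array([ 0.05, -0.08, -0.23])) [ 463.95517455 -364.19964247  148.49847686] [-0.86369569  0.71518323  0.62263016  2.07926533  0.45122688  0.56943228] [-0.03782797  0.08169856 -1.6222646 ] 44.18125782055635
```

View pics/b.png

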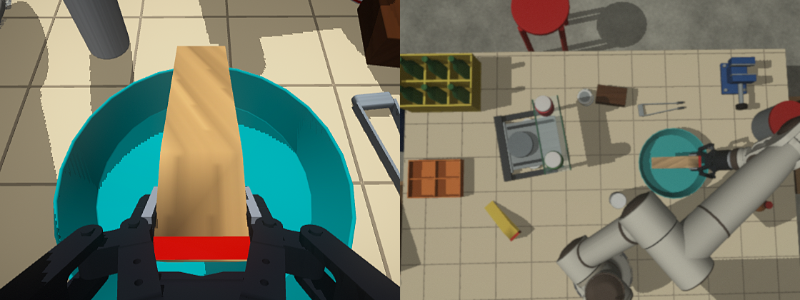

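The wedge hangs over the basin, centred (rim columns 54–356, wedge at about 202). The forearm, at right, may be near the grey/red canister at top full-frame (530,175). I'll check that clearance before descending.

```bash
python3 - <<'E'
from h import *
D=np.load("b.npz");p,q=D["p"],D["q"]
L=wpt(54*1.4,205*1.4,52,p,q);Rr=wpt(356*1.4,205*1.4,52,p,q);F=wpt(205*1.4,68*1.4,52,p,q);print(L,Rr,F)
b=cv2.imread("pics/b_top.png")[60:330,350:560]
s=vision.capture("side")[:,:,::-1]
cv2.imwrite("pics/c.png",np.hstack([cv2.resize(b,(326,420)),s[:,100:]]))
print(onplane("top",510,182,0),onplane("top",545,168,195))
E
```

```text
[ 320.24501725 -336.63109584   52.        ] [ 612.54073734 -338.07261693   52.        ] [ 468.5544477  -164.41398037   52.        ]
[ 604.49952629 -730.77366373    0.        ] [ 615.10352139 -730.89118578  195.        ]
```

View pics/c.png

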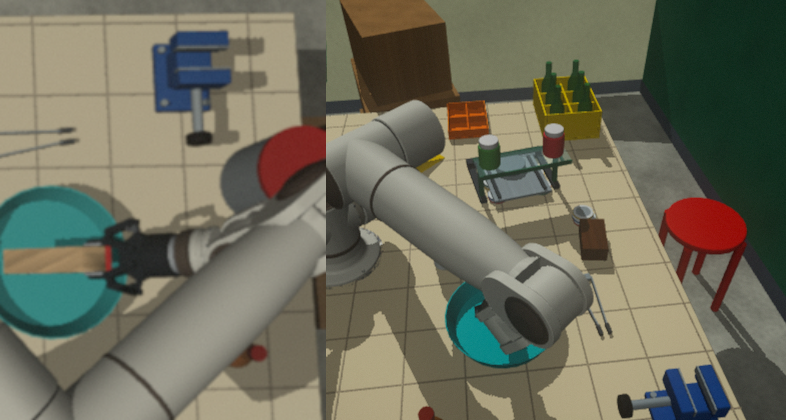

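The canister's base is at about (604,-731); the wrist is near (520,-575) and well above it, so it clears. Rim rays give a basin centre of (466,-310), in agreement with the top view. Descending.

```bash
python3 - <<'E'
from h import *
R=Rt(0,42)
for z in(60,42,36): print(rel((466.4,-362,z),R))
E
```

```text
(array([-0.0602,  0.0007,  0.0663]), array([-0.05, -0.05, -0.03]))
(array([-0.0723,  0.0007,  0.0796]), array([-0.05, -0.05, -0.03]))
(array([-0.0763,  0.0007,  0.0841]), array([-0.05, -0.05, -0.03]))
```

Call:
drive_tool(
  deltas=[
    {"offset": [-0.006,0.0007,0.0066],"twist": [0,0,0],"hand": 0.035},
    {"offset": [-0.02,0.0007,0.022],"twist": [0,0,0],"hand": 0.035},
    {"offset": [-0.036,0.0007,0.04],"twist": [0,0,0],"hand": 0.035},
    {"offset": [-0.051,0.0007,0.056],"twist": [0,0,0],"hand": 0.035},
    {"offset": [-0.0602,0.0007,0.0663],"twist": [0,0,0],"hand": 0.035},
    {"offset": [-0.067,0.0007,0.0738],"twist": [0,0,0],"hand": 0.035},
    {"offset": [-0.0723,0.0007,0.0796],"twist": [0,0,0],"hand": 0.035},
    {"offset": [-0.0723,0.0007,0.0796],"twist": [0,0,0],"hand": 0.035},
    {"offset": [-0.0723,0.0007,0.0796],"twist": [0,0,0],"hand": 0.035},
  ],
)

```text
t: 18.8
eef_pos: [466.5, -349.7, 28.7]
eef_rot: [0.66, 0.66, 0.253, -0.254]
wrist_force: [0.7, 0.8, -1.9]
opening: 44.3
```

```bash
python3 - <<'E'
from h import *
R=Rt(0,42)
print(gp()[0],get_obs()["wrist_force"])
for z in(38.5,36.5,35.5): print(rel((466.4,-362,z),R))
E
```

```text
[ 466.52352311 -362.23664574   42.55520641] [ 0.70224377  0.83500989 -1.93751578]
(array([-0.0025, -0.0001,  0.0032]), array([-0.03, -0.02, -0.01]))
(array([-0.0039, -0.0001,  0.0047]), array([-0.03, -0.02, -0.01]))
(array([-0.0046, -0.0001,  0.0054]), array([-0.03, -0.02, -0.01]))
```

Call:
drive_tool(
  deltas=[
    {"offset": [-0.0013,0,0.0015],"twist": [0,0,0],"hand": 0.035},
    {"offset": [-0.0027,0,0.003],"twist": [0,0,0],"hand": 0.035},
    {"offset": [-0.0034,0,0.0038],"twist": [0,0,0],"hand": 0.035},
    {"offset": [-0.004,0,0.0045],"twist": [0,0,0],"hand": 0.035},
    {"offset": [-0.004,0,0.0045],"twist": [0,0,0],"hand": 0.035},
  ],
)

```text
t: 19.42
eef_pos: [466.5, -349.6, 22.6]
eef_rot: [0.66, 0.66, 0.253, -0.254]
wrist_force: [-0.2, -0.2, -2.1]
opening: 44.2
```

Call:
drive_tool(
  deltas=[
    {"offset": [-0.0003,0,0.0004],"twist": [0,0,0],"hand": 0.035},
    {"offset": [-0.0007,0,0.0007],"twist": [0,0,0],"hand": 0.035},
    {"offset": [-0.0007,0,0.0007],"twist": [0,0,0],"hand": 0.035},
  ],
)

```text
t: 19.8
eef_pos: [466.5, -349.7, 21.8]
eef_rot: [0.66, 0.66, 0.253, -0.254]
wrist_force: [-0.8, -0.4, 0.9]
opening: 44.2
```

```bash
python3 -c "
from h import *
o=get_obs();print(o['wrist_force'],o['torque'],o['eef_pos'])"
```

```text
[-0.75212384 -0.44348378  0.89115493] [-0.51439015  0.02976084  0.09687288] [ 466.50978378 -349.65309705   21.83963951]
```

Contact: the vertical force rose from -2.1 to +0.9 N at the expected height. I'll settle 0.3 mm more and open slowly.

Call:
drive_tool(
  deltas=[
    {"offset": [-0.0002,0,0.0002],"twist": [0,0,0],"hand": 0.035},
    {"offset": [-0.0002,0,0.0002],"twist": [0,0,0],"hand": 0.044},
    {"offset": [-0.0002,0,0.0002],"twist": [0,0,0],"hand": 0.047},
    {"offset": [-0.0002,0,0.0002],"twist": [0,0,0],"hand": 0.05},
    {"offset": [-0.0002,0,0.0002],"twist": [0,0,0],"hand": 0.06},
    {"offset": [-0.0002,0,0.0002],"twist": [0,0,0],"hand": 0.07},
    {"offset": [-0.0002,0,0.0002],"twist": [0,0,0],"hand": 0.07},
  ],
)

```text
t: 20.68
eef_pos: [466.5, -349.7, 21.5]
eef_rot: [0.66, 0.66, 0.253, -0.254]
wrist_force: [0.9, 0.4, -0.0]
opening: 70.1
```

```bash
python3 - <<'E'
from h import *
o=get_obs(); print(o["wrist_force"],o["opening"],gp()[0]); im=vision.capture("wrist"); cv2.imwrite("pics/r.png",im[:,:,::-1])
h=cv2.cvtColor(im,cv2.COLOR_RGB2HSV); m=cv2.inRange(h,(0,180,60),(6,255,255))|cv2.inRange(h,(172,180,60),(180,255,255)); m[:250]=0;m[:,380:]=0;m[:,:150]=0
print(cv2.boundingRect(cv2.findNonZero(m)))
E
```

```text
[ 0.8660115   0.37267393 -0.0269499 ] 70.0974744643932 [ 466.51322059 -362.18655977   35.4156138 ]
(212, 332, 140, 33)
```

Released, and the wedge stayed where it was (red box unchanged). Retreat straight up.

Call:
drive_tool(
  deltas=[
    {"offset": [0.004,0,-0.0045],"twist": [0,0,0],"hand": 0.07},
    {"offset": [0.012,0,-0.0134],"twist": [0,0,0],"hand": 0.07},
    {"offset": [0.026,0,-0.029],"twist": [0,0,0],"hand": 0.07},
    {"offset": [0.046,0,-0.052],"twist": [0,0,0],"hand": 0.07},
    {"offset": [0.066,0,-0.074],"twist": [0,0,0],"hand": 0.07},
    {"offset": [0.086,0,-0.097],"twist": [0,0,0],"hand": 0.07},
    {"offset": [0.1,0,-0.112],"twist": [0,0,0],"hand": 0.07},
    {"offset": [0.1,0,-0.112],"twist": [0,0,0],"hand": 0.07},
    {"offset": [0.1,0,-0.112],"twist": [0,0,0],"hand": 0.07},
  ],
)

```text
t: 21.85
eef_pos: [466.6, -350.4, 171.4]
eef_rot: [0.66, 0.66, 0.253, -0.254]
wrist_force: [0.7, -0.1, -0.6]
opening: 69.8
```

```bash
python3 - <<'E'
from h import *
o=get_obs(); print(o["t"],o["wrist_force"],o["eef_pos"],np.abs(o["joint_velocities"]).max())
a=vision.capture("wrist")[:,:,::-1]; b=vision.capture("top")[:,:,::-1]
cv2.imwrite("pics/f.png",np.hstack([cv2.resize(a,(400,300)),cv2.resize(b[100:310,120:400],(400,300))]))
h=cv2.cvtColor(np.ascontiguousarray(b),cv2.COLOR_BGR2HSV); m=cv2.inRange(h,(80,100,50),(100,255,255)); c=max(cv2.findContours(m,0,2)[0],key=cv2.contourArea); print(cv2.fitEllipse(cv2.convexHull(c)))
E
```

```text
21.85 [ 0.70286446 -0.11678062 -0.59028158] [ 466.55291624 -350.39509187  171.36342502] 0.016017594538591064
((383.31646728515625, 228.02256774902344), (96.2489242553711, 97.61705017089844), 130.70704650878906)
```

View pics/f.png

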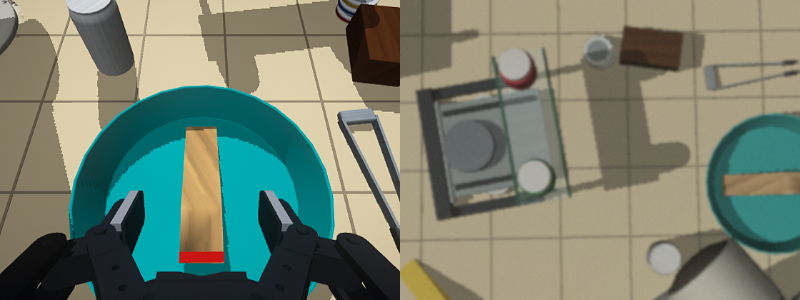

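The wedge lies flat on the basin floor (wrist (203,195)), with the hand clear above it. The basin is where it was (ellipse centre (383.3,228.0), before (383.2,228.0)). The press, jars, block, can pile and tongs look unmoved.

```bash
python3 -c "
from h import *
print(hand_in())"
```

```text
the job is handed in; nothing more can be done
None
```

The wedge is out of the press and lying flat in the turquoise basin, and I handed the job in at about 22 s of the 64 s allowed.

- **Pulling it out:** I gripped the tail from the front with the tool leaning back 42° and pulled straight back in 6–8 mm tugs, pausing after each. Once the tip was free I pulled the last stretch (past about 140 mm) in one slow move. In the pictures the plate came down in steps onto the cans. Wrist force read under 6 N after every move, and the hand drifted less than 0.4 mm up or sideways over the 193 mm pull.
- **Placing it:** I lowered the wedge until the force showed contact with the basin floor at the expected height, then opened the fingers slowly. It did not move when released.
- **Last checks:** The basin's centre is within 0.1 pixel of where it started in the top view. The press, jars, block, tongs and can pile look unmoved, and the hand is about 150 mm clear above the wedge.
- **What I did not measure:** I judged the plate's final angle by eye from the pictures, and read forces only at the end of each move. The side and top views disagreed by about 3–5 mm on the basin's centre. The wrist view agreed with the top view, and I placed the wedge by that.

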